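# Flip the stock tags so only the full bins show green

### The arm

A 6-joint arm with a two-finger parallel gripper is mounted at the origin on the work surface. World frame = base frame: x ahead of the robot, y to its left, z up, the work surface at z = 0. Lengths are in m, angles in rad, forces in N, time in s.
With the tool pointing down it reaches from about 0.2 to 0.875 m from the base axis. Payload 3.4 kg.
Tool frame: the origin (TCP) lies at the very end of the fingers, on their centre line; the grasp point (between the pads) lies 19 mm behind it; z points along the fingers, y is the direction in which the jaws open and shut (so a half turn about z gives the same grasp; the last joint's range is limited). The gripper opens to 94 mm and grips with 3 to 60 N. Pads are 16 mm wide; open, the fingers measure 119 mm over their backs; the gripper's body (75 mm by 177 mm) begins 78 mm behind the grasp point.
Start: joints at [0.985, 0.276, 1.505, -0, 1.361, -0.121], TCP at [0.258, 0.514, 0.205] pointing down, gripper open.
Joint ranges: [-2.89, 2.89], [-0.75, 2.08], [0.22, 2.7], [-1.18, 4.32], [0.11, 2.71], [-2.7, 2.7]. Speed limits (rad/s): [2.57, 2.57, 3.14, 3.14, 3.14, 3.14].

### API

Orientations are given as a unit quaternion [x, y, z, w].
In Python, from plant import env gives the robot as it stands.
- The arm moves only by the tool servo_tool, never from a script. Its argument "deltas" is a list of rows, each a list of 2 entries, a list of its own where there are three numbers: the shift along the tool's x, y, z in m, then the turn about the tool's z in degrees. In form: [[[tx, ty, tz], turn], ...]. A call has exactly 8 rows; each row shifts and turns the commanded pose from where the row before left it, along the tool's axes as they then stand; what a row does not reach is not made up. A row lasts 1/8 s, in which the tool goes at most 62.5 mm and 10.7 degrees, less where a joint would pass 70% of its speed; a pose out of reach is approached as far as the arm can. A call is refused whole if a number of a shift passes 0.0625 or a number of a turn 10.7, either way. A call with a gripper value outside its range is refused whole. "hand" is the opening, from 0 (shut) to 1 (fully open), set as the call begins (left out, the last holds). The fingers move at their own pace and stop on an object; the grip force is fixed at half the most. Time passes only in rows, so rows that do not move let the fingers close, or fill a call up. It gives the time, the measured TCP pose, the force and the opening at its end, in the units of the state.
- env.get_obs(): the state, without advancing time (a new reading comes with each control period).
- env.get_image(name): name is "scene" or "top" or "wrist"; returns a dict with "frame" (384x512x3 uint8, red, green, blue), "z_map" (384x512 float32, m along the optical axis (not along the pixel's ray), 0 where there is no reading), "camera_matrix" (3x3 intrinsics, pixels), "rvec" (rotation vector, rad) and "tvec" (3), from world to camera coordinates, as OpenCV has them; the wrist camera has in their place "T_tool_cam" (4x4, takes a point from camera to tool coordinates, whose origin is the TCP and whose axes are the flange's). Camera axes: x right, y down, z forward; pixel columns grow to the right and rows downward; lengths in m; the calibration is good to about 2 mm. A picture is of the moment at which its call begins: read the wrist's pose just before it.
- env.finish_job(): hands the job in, once; it reports no verdict.
The state is a dict: "time": time; "joint_pos": joint angles; "qd": joint speeds; "joint_torque": joint torques, N m; "tool_pos": TCP position; "eef_rot": TCP orientation; "wrist_force": force on the tool from outside, world axes, zero at the start; "wrist_torque": the same for the moment, N m; "opening": finger opening in m.
Only numpy, scipy, OpenCV 4.12 (cv2) and the standard library are available. Lean on these libraries where they do the work, as an engineer would, in place of code of your own. Each camera call takes 0.05 s, during which the arm holds its last target.

### The job

Each parts bin on the stock board has a two-sided flip tag standing in front of it, green on one face and red on the other. With a fingertip, gently push the wrong tags over, so that the tags of the full bins lie with their green face up and the tags of the bins that are empty or nearly empty lie with their red face up. Leave the bins and everything else on the bench where they are.

Things in the scene. Friction and masses are not known exactly. Their poses are not given: they have to be found in the camera images.
- board: white laminate stock board lying flat on the bench, 270 x 620 x 12 mm thick; origin: centre of its underside. Its x axis points from the row of tags to the row of bins (roughly away from the robot), its y axis runs along the rows, to the left seen from the robot. Its position and yaw vary. Everything on it has the same yaw.
- stand_a: black fixed foot of flip tag a, 96 (x) x 30 (y) x 6 mm, with two 26 mm high brass cheeks at its ends; origin: centre of its underside, on the board's top. The four stands form a row along the board's y axis, 150 mm apart, in an order that varies; a tag's bin stands straight behind it, centred 125 mm along the stand's +x axis.
- hinge_a (a point): middle of the hinge pin of tag a, 20 mm above the stand's underside, pin along the stand's x. The tag: smooth 40 g plate (friction 0.35), 70 mm wide along the pin, 5 mm thick, reaching 60 mm from the pin to its round steel edge (8 mm thick). At either stop that edge stands 44 mm above the pin and 41 mm to the side, with open space below.
- tag_a (a joint): angle of tag a about its pin: 0 upright; +0.75 (stop): leans to the stand's -y side (right, seen from the robot), GREEN face up; -0.75 (stop): leans to the +y side (left), RED face up. It swings freely: a sideways push under 3 N on its edge turns it, and once a little past upright it falls to the other stop within about a second.
- stand_b: black fixed foot of flip tag b, 96 (x) x 30 (y) x 6 mm, with two 26 mm high brass cheeks at its ends; origin: centre of its underside, on the board's top. The four stands form a row along the board's y axis, 150 mm apart, in an order that varies; a tag's bin stands straight behind it, centred 125 mm along the stand's +x axis.
- hinge_b (a point): middle of the hinge pin of tag b, 20 mm above the stand's underside, pin along the stand's x. The tag: smooth 40 g plate (friction 0.35), 70 mm wide along the pin, 5 mm thick, reaching 60 mm from the pin to its round steel edge (8 mm thick). At either stop that edge stands 44 mm above the pin and 41 mm to the side, with open space below.
- tag_b (a joint): angle of tag b about its pin: 0 upright; +0.75 (stop): leans to the stand's -y side (right, seen from the robot), GREEN face up; -0.75 (stop): leans to the +y side (left), RED face up. It swings freely: a sideways push under 3 N on its edge turns it, and once a little past upright it falls to the other stop within about a second.
- stand_c: black fixed foot of flip tag c, 96 (x) x 30 (y) x 6 mm, with two 26 mm high brass cheeks at its ends; origin: centre of its underside, on the board's top. The four stands form a row along the board's y axis, 150 mm apart, in an order that varies; a tag's bin stands straight behind it, centred 125 mm along the stand's +x axis.
- hinge_c (a point): middle of the hinge pin of tag c, 20 mm above the stand's underside, pin along the stand's x. The tag: smooth 40 g plate (friction 0.35), 70 mm wide along the pin, 5 mm thick, reaching 60 mm from the pin to its round steel edge (8 mm thick). At either stop that edge stands 44 mm above the pin and 41 mm to the side, with open space below.
- tag_c (a joint): angle of tag c about its pin: 0 upright; +0.75 (stop): leans to the stand's -y side (right, seen from the robot), GREEN face up; -0.75 (stop): leans to the +y side (left), RED face up. It swings freely: a sideways push under 3 N on its edge turns it, and once a little past upright it falls to the other stop within about a second.
- stand_d: black fixed foot of flip tag d, 96 (x) x 30 (y) x 6 mm, with two 26 mm high brass cheeks at its ends; origin: centre of its underside, on the board's top. The four stands form a row along the board's y axis, 150 mm apart, in an order that varies; a tag's bin stands straight behind it, centred 125 mm along the stand's +x axis.
- hinge_d (a point): middle of the hinge pin of tag d, 20 mm above the stand's underside, pin along the stand's x. The tag: smooth 40 g plate (friction 0.35), 70 mm wide along the pin, 5 mm thick, reaching 60 mm from the pin to its round steel edge (8 mm thick). At either stop that edge stands 44 mm above the pin and 41 mm to the side, with open space below.
- tag_d (a joint): angle of tag d about its pin: 0 upright; +0.75 (stop): leans to the stand's -y side (right, seen from the robot), GREEN face up; -0.75 (stop): leans to the +y side (left), RED face up. It swings freely: a sideways push under 3 N on its edge turns it, and once a little past upright it falls to the other stop within about a second.
- bin_jingles: Grey open plastic bin, 110 x 110 mm, 65 mm high, loose on the board; origin: centre of its underside. FULL: heaped above the rim with brass jingles (about 80 mm high with the heap).
- bin_pegs: Grey open plastic bin, 110 x 110 mm, 65 mm high, loose on the board; origin: centre of its underside. FULL: heaped above the rim with turned wooden pegs (about 85 mm high with the heap).
- bin_bare: Grey open plastic bin, 110 x 110 mm, 65 mm high, loose on the board; origin: centre of its underside. EMPTY: nothing in it.
- bin_leftover: Grey open plastic bin, 110 x 110 mm, 65 mm high, loose on the board; origin: centre of its underside. NOT FULL: only two brass jingles left on its floor, counts as empty.
- spool: bystander: dark wooden spool, 28 mm across, 42 mm high, upright on the board between the two middle bins; origin: centre of its underside
- glue: bystander: white glue bottle with orange cap, 56 mm across, 150 mm high, right of the board; origin: centre of its underside
- frame: bystander: round wooden tambourine frame with brass jingles, 170 mm across, 55 mm high, left of the board; origin: centre of its underside
- hoop: bystander: flat brass ring, 90 mm across, 12 mm high, on the bench between robot and board; origin: centre of its underside
- driver: bystander: screwdriver lying on the bench left of the board; origin: its underside
- brush: bystander: glue brush lying beyond the board; origin: its underside
- tin: bystander: yellow tin, 80 mm across, 50 mm high, right of the board; origin: centre of its underside
Mind the look-alikes: they are no part of the job. Leave any blue look-alike of the bin_jingles alone.

How it is judged:
At the end, for the whole second after the job is handed in: Every tag in front of a full bin leans on its green-up side (joint above 0.6 rad) and every tag in front of an empty or nearly empty bin on its red-up side (joint below -0.6 rad), all at rest (below 0.2 rad/s), each bin still behind its tag (((value of joint tag_a above 0.6 rad and horizontal distance between any of bin_jingles, bin_pegs and stand_a below 0.15 m) or (value of joint tag_a below -0.6 rad and horizontal distance between any of bin_bare, bin_leftover and stand_a below 0.15 m)) and velocity of joint tag_a between -0.2 and 0.2 rad/s and ((value of joint tag_b above 0.6 rad and horizontal distance between any of bin_jingles, bin_pegs and stand_b below 0.15 m) or (value of joint tag_b below -0.6 rad and horizontal distance between any of bin_bare, bin_leftover and stand_b below 0.15 m)) and velocity of joint tag_b between -0.2 and 0.2 rad/s and ((value of joint tag_c above 0.6 rad and horizontal distance between any of bin_jingles, bin_pegs and stand_c below 0.15 m) or (value of joint tag_c below -0.6 rad and horizontal distance between any of bin_bare, bin_leftover and stand_c below 0.15 m)) and velocity of joint tag_c between -0.2 and 0.2 rad/s and ((value of joint tag_d above 0.6 rad and horizontal distance between any of bin_jingles, bin_pegs and stand_d below 0.15 m) or (value of joint tag_d below -0.6 rad and horizontal distance between any of bin_bare, bin_leftover and stand_d below 0.15 m)) and velocity of joint tag_d between -0.2 and 0.2 rad/s); the robot touches nothing.
It fails at once if a bin is shifted by more than 20 mm or lifted (distance of any of bin_jingles, bin_pegs, bin_bare, bin_leftover from where it was at the start of the episode above 0.02 m).
It fails at once if a bystander is shifted by more than 25 mm, lifted or knocked over (distance of any of spool, glue, frame, hoop, driver, brush, tin from where it was at the start of the episode above 0.025 m or angle between any of spool, glue, tin's own z axis and vertical above 0.5 rad).
It fails at once if a tag or its stand is pressed with more than 25 N (contact force between the fingers and stand_a above 25 N or contact force between the fingers and stand_b above 25 N or contact force between the fingers and stand_c above 25 N or contact force between the fingers and stand_d above 25 N).
It also fails if it takes over 40 s, if anything falls off the work surface, if the arm or the gripper's body presses on something with over 40 N, if the wrist force passes 120 N, or if a joint passes its speed limit or range.

## Working session

There is one attempt and no reset: what is moved stays moved. The work goes in short steps, Python scripts to look and compute and a tool call to move; the robot and the scene stay as the last step left them, time stands still between calls to the robot, and variables do not carry over. Pictures are saved under pics/ and viewed, and the job is handed in when it is done.

Besides the shell and the picture viewer there is one more tool, called after "Request:" as a command line: name --argument value ..., lists and objects as JSON in quotes. servo_tool: Moves the arm, as the interface text tells. Its arguments: {"type":"object","properties":{"deltas":{"type":"array"},"hand":{"type":"number"}},"required":["deltas"]}

```bash
mkdir -p pics; ls
python3 - <<'E'
from plant import env
import cv2,pickle
o=env.get_obs();print(o)
for n in("scene","top"):
    d=env.get_image(n);pickle.dump(d,open(f'pics/{n}0.pkl','wb'))
    cv2.imwrite(f'pics/{n}0.png',cv2.resize(d['frame'][:,:,::-1],(800,600),interpolation=cv2.INTER_CUBIC))
E
```

```text
pics
{'time': 0.0, 'joint_pos': array([ 9.84971404e-01,  2.76593682e-01,  1.50609964e+00, -9.00627326e-07,
        1.36071288e+00, -1.21011528e-01]), 'qd': array([ 1.68820394e-05,  1.02864599e-03, -6.82118113e-04, -1.36897545e-03,
       -7.61359362e-04,  1.83185051e-03]), 'joint_torque': array([-7.26596300e-04, -4.04588771e+01, -2.37223238e+01,  7.02281180e-02,
        3.46372824e-02, -9.31620366e-05]), 'tool_pos': array([0.25744467, 0.51351737, 0.20461886]), 'eef_rot': array([ 2.30319995e-01,  9.73114524e-01, -8.50880564e-04, -3.13426495e-04]), 'wrist_force': array([-0.2349148 , -0.48054894,  0.03930842]), 'wrist_torque': array([ 0.02894377,  0.01927245, -0.01049428]), 'opening': 0.09406093330168738}
```

View pics/scene0.png

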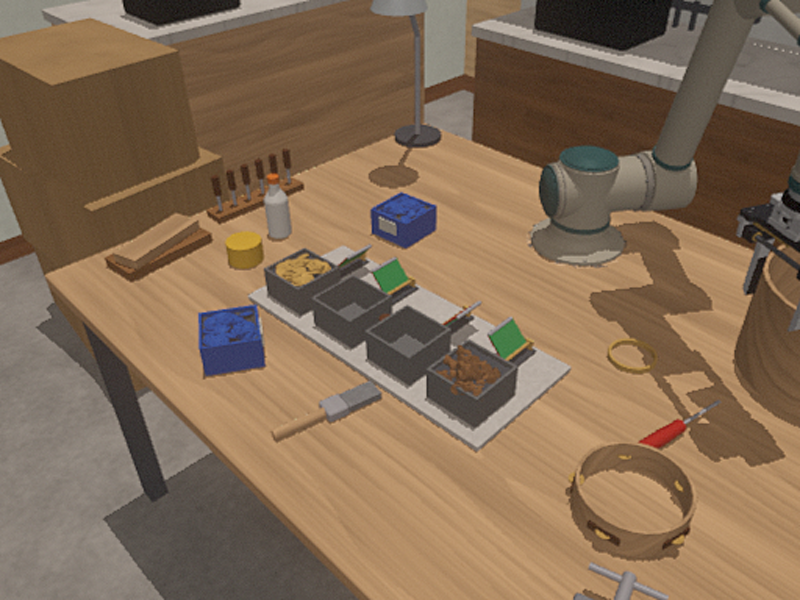

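View pics/top0.png

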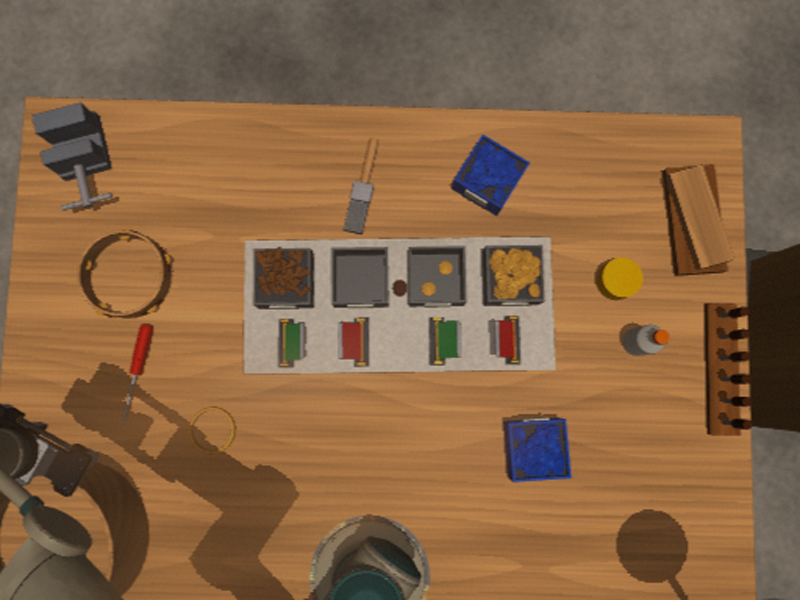

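Bins from left to right in the top view:

| Bin | Pixel | Tag shown | Verdict |
|---|---|---|---|
| pegs, full | (283,277) | green | ok |
| bare | (360,277) | red | ok |
| leftover, two jingles | (436,277) | green | wrong |
| jingles, full | (514,275) | red | wrong |

The blue bins at (490,175) and (537,449) are look-alikes. I'll confirm in a crop and measure.

```bash
cat > h.py <<'E'
import pickle,numpy as np,cv2
def world(d):
    K=d['camera_matrix'];R,_=cv2.Rodrigues(np.array(d['rvec']));t=np.array(d['tvec']).reshape(3)
    v,u=np.mgrid[:384,:512];z=d['z_map']
    P=np.stack([(u-K[0,2])/K[0,0]*z,(v-K[1,2])/K[1,1]*z,z],-1)
    return (P-t)@R
E
python3 - <<'E'
from h import *
d=pickle.load(open('pics/top0.pkl','rb'));W=world(d)
f=d['frame'];c=f[145:245,150:362]
cv2.imwrite('pics/crop.png',cv2.resize(c[:,:,::-1],(780,368),interpolation=cv2.INTER_CUBIC))
h=W[...,2]
print(np.median(h[100:110,50:60]),W[60:64,250:254].reshape(-1,3).mean(0))
# tag-row: coloured pixels
hsv=cv2.cvtColor(f,cv2.COLOR_RGB2HSV)
m=np.zeros(h.shape,bool);m[195:240,160:350]=True
m&=(h>0.025)
n,l,s,ce=cv2.connectedComponentsWithStats(m.astype(np.uint8))
for i in range(1,n):
    if s[i,4]<40: continue
    p=W[l==i]
    hi=p[p[:,2]>np.percentile(p[:,2],85)]
    print(s[i],'min',p.min(0).round(3),'max',p.max(0).round(3),'top edge',hi.mean(0).round(3))
m=np.zeros(h.shape,bool);m[150:240,150:362]=True
m&=(f.min(2)>150)&(h<.03)
q=W[m][:,:2];print('board',cv2.minAreaRect((q*1000).astype(np.float32)))
for (u,v) in[(283,277),(360,277),(436,277),(514,275)]:
    a=W[int(v*.64)-18:int(v*.64)+18,int(u*.64)-18:int(u*.64)+18].reshape(-1,3)
    b=a[a[:,2]>.06];print('bin',b.min(0).round(3),b.max(0).round(3))
E
```

```text
0.05485552238480239 [ 1.27687826 -0.01488961 -0.7527037 ]
[162 195  38   3  92] min [0.512 0.128 0.028] max [0.522 0.238 0.077] top edge [0.516 0.206 0.074]
[212 195  36   3  60] min [ 0.366 -0.032  0.025] max [0.526 0.088 1.481] top edge [0.504 0.026 0.226]
[261 195  27   2  43] min [ 0.525 -0.14   0.03 ] max [ 0.529 -0.062  0.072] top edge [ 0.526 -0.124  0.068]
[276 203  19  30 414] min [ 0.366 -0.162  0.025] max [ 0.505 -0.032  1.481] top edge [ 0.455 -0.151  0.144]
[316 202  16  31 345] min [ 0.366 -0.278  0.026] max [ 0.512 -0.032  1.481] top edge [ 0.461 -0.219  0.158]
[179 204  15  31 337] min [ 0.366 -0.032  0.026] max [0.494 0.19  1.481] top edge [0.449 0.139 0.104]
[216 204  18  30 400] min [ 0.366 -0.032  0.026] max [0.498 0.073 1.481] top edge [0.446 0.065 0.123]
board ((532.521484375, -43.056396484375), (267.5865783691406, 615.314697265625), 1.9454394578933716)
bin [ 0.366 -0.032  0.06 ] [0.63  0.238 1.481]
bin [ 0.366 -0.032  0.061] [0.632 0.09  1.481]
bin [ 0.366 -0.167  0.06 ] [ 0.637 -0.032  1.481]
bin [ 0.366 -0.315  0.061] [ 0.643 -0.032  1.481]
```

View pics/crop.png

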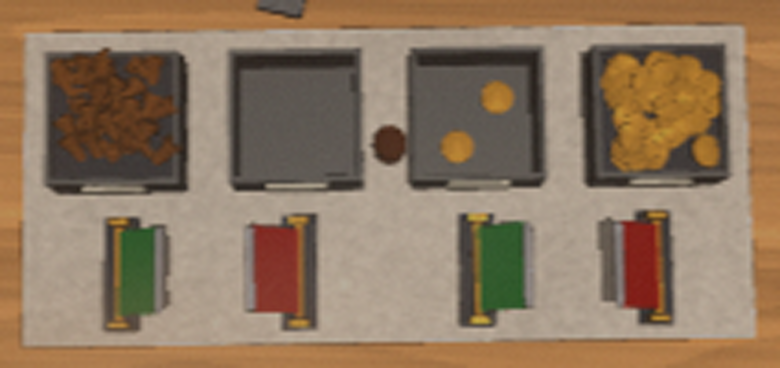

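The crop confirms it: the third tag (green) stands before the bin with two jingles, and the fourth (red) before the heaped brass bin. Both lean into the shared gap. Next I'll get cleaner edge positions.

Run:
```python
from h import *
from plant import env
from scipy.spatial.transform import Rotation as Ro
d=pickle.load(open('pics/top0.pkl','rb'));W=world(d);z=d['z_map']
for r in [(276,203,19,30),(316,202,16,31),(216,204,18,30),(179,204,15,31)]:
    p=W[r[1]:r[1]+r[3],r[0]:r[0]+r[2]][z[r[1]:r[1]+r[3],r[0]:r[0]+r[2]]>0].reshape(-1,3)
    e=p[(p[:,2]>.066)&(p[:,2]<.1)]; print('edge',len(e),e.mean(0).round(4),e.min(0).round(3),e.max(0).round(3),'slope',np.polyfit(e[:,0],e[:,1],1))
    q=p[(p[:,2]>.028)&(p[:,2]<.045)];print('  low',q.mean(0).round(3),q.min(0).round(3),q.max(0).round(3))
o=env.get_obs();print(Ro.from_quat(o['eef_rot']).as_matrix().round(3))
R=Ro.from_quat(o['eef_rot']).as_matrix()
print(R.T@(np.array([.46,-.185,.16])-o['tool_pos']))
```

```text
edge 117 [ 0.4602 -0.154   0.0722] [ 0.427 -0.162  0.066] [ 0.496 -0.143  0.081] slope [ 0.04524809 -0.1748064 ]
  low [ 0.46  -0.121  0.038] [ 0.415 -0.134  0.029] [ 0.505 -0.112  0.045]
edge 96 [ 0.465  -0.2334  0.0736] [ 0.429 -0.246  0.066] [ 0.499 -0.226  0.086] slope [ 0.06367444 -0.26299902]
  low [ 0.464 -0.267  0.038] [ 0.42  -0.279  0.029] [ 0.512 -0.255  0.045]
edge 115 [0.4527 0.0655 0.0731] [0.418 0.053 0.066] [0.488 0.073 0.083] slope [0.03231741 0.0508647 ]
  low [0.454 0.033 0.038] [0.408 0.021 0.03 ] [0.498 0.043 0.045]
edge 92 [0.4491 0.1448 0.0737] [0.416 0.139 0.066] [0.482 0.153 0.083] slope [0.03907631 0.1272748 ]
  low [0.447 0.178 0.038] [0.402 0.169 0.03 ] [0.494 0.19  0.044]
[[-0.894  0.448 -0.001]
 [ 0.448  0.894 -0.001]
 [ 0.    -0.002 -1.   ]]
[-0.49416719 -0.53360297  0.04548825]
```

Pins of tags 3 and 4 are at y≈-0.118 and -0.268, with x≈0.46. The gap between their edges runs from -0.163 to -0.223. I'll turn so the tool x axis lies along the board's y, shut the hand, and travel high.

Request:
servo_tool --deltas '[[[0,0,0],10.2],[[0,0,0],10.2],[[0,0,0],10.2],[[0,0,0],10.2],[[0,0,0],10.2],[[0,0,0],10.2],[[-0.03,0.01,0],0],[[-0.06,0.016,0],0]]' --hand 0

```text
time: 1.1
tool_pos: [0.2874, 0.4254, 0.2047]
eef_rot: [0.693, 0.721, 0.0, -0.0]
wrist_force: [1.5, -0.6, -0.3]
opening: 0.0175
```

Request:
servo_tool --deltas '[[[-0.06,0.016,0],0],[[-0.06,0.016,0],0],[[-0.06,0.016,0],0],[[-0.06,0.016,0],0],[[-0.06,0.016,0],0],[[-0.06,0.016,0],0],[[-0.06,0.016,0],0],[[-0.06,0.016,0],0]]'

```text
time: 2.1
tool_pos: [0.4333, -0.0517, 0.2054]
eef_rot: [0.694, 0.72, 0.0, -0.0]
wrist_force: [1.1, 0.3, 0.4]
opening: 0.0006
```

```bash
cat > w.py <<'E'
from plant import env
import numpy as np,sys
from scipy.spatial.transform import Rotation as Ro
o=env.get_obs();R=Ro.from_quat(o['eef_rot']).as_matrix()
print(o['time'],o['tool_pos'].round(4),o['joint_pos'].round(2),o['wrist_force'].round(2),o['opening']);print(R.round(3))
if len(sys.argv)>3: print('shift',(R.T@(np.array(sys.argv[1:4],float)-o['tool_pos'])).round(4))
E
python3 w.py .461 -.193 .15
```

```text
2.1 [ 0.4333 -0.0517  0.2054] [-0.28  0.06  1.77  0.    1.3  -0.32] [1.1 0.3 0.4] 0.0006156442265611362
[[-0.037  0.999  0.   ]
 [ 0.999  0.037  0.   ]
 [ 0.     0.    -1.   ]]
shift [-0.1423  0.0224  0.0553]
```

Request:
servo_tool --deltas '[[[-0.046,0.008,0.015],0],[[-0.046,0.008,0.02],0],[[-0.045,0.006,0.02],0],[[0,0,0],0],[[0,0,0],0],[[0,0,0],0],[[0,0,0],0],[[0,0,0],0]]'

```text
time: 3.1
tool_pos: [0.4605, -0.1851, 0.1509]
eef_rot: [0.693, 0.721, 0.0, 0.0]
wrist_force: [0.7, 0.6, 0.5]
opening: 0.0003
```

```bash
python3 w.py .461 -.193 .066
python3 - <<'E'
from plant import env
import cv2
for n in("scene","wrist"):
    d=env.get_image(n);cv2.imwrite(f'pics/{n}1.png',d['frame'][:,:,::-1])
E
```

```text
3.1 [ 0.4605 -0.1851  0.1509] [-0.52  0.2   1.76  0.    1.19 -0.56] [0.7  0.57 0.55] 0.0003229911954805286
[[-0.039  0.999  0.001]
 [ 0.999  0.039 -0.   ]
 [-0.     0.001 -1.   ]]
shift [-0.0078  0.0001  0.0849]
```

View pics/wrist1.png

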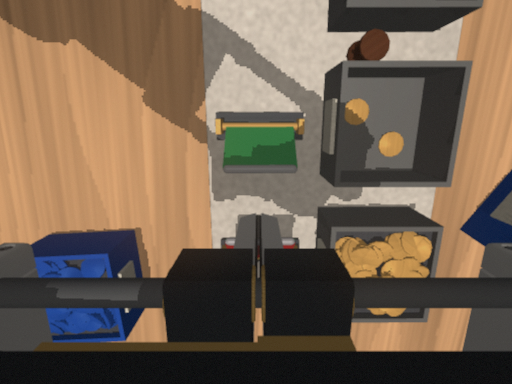

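View pics/scene1.png

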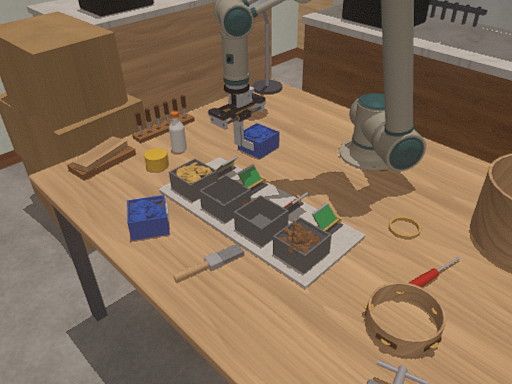

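The wrist view shows the green tag's edge at (259,168), with the shut fingers centred on it and inside the gap. The red tag sits behind the fingers at about (230,243). Descending.

Request:
servo_tool --deltas '[[[-0.008,0,0],0],[[0,0,0],0],[[0,0,0.02],0],[[0,0,0.02],0],[[0,0,0.025],0],[[0,0,0.02],0],[[0,0,0],0],[[0,0,0],0]]'

```text
time: 4.2
tool_pos: [0.4612, -0.1942, 0.066]
eef_rot: [0.694, 0.72, 0.0, 0.0]
wrist_force: [0.6, 0.1, -0.1]
opening: 0.0002
```

Request:
servo_tool --deltas '[[[0.01,0,0],0],[[0.008,0,0],0],[[0.006,0,0],0],[[0.006,0,0],0],[[0.006,0,0],0],[[0.006,0,0],0],[[0.006,0,0],0],[[0.006,0,0],0]]'

```text
time: 5.2
tool_pos: [0.4586, -0.1394, 0.0654]
eef_rot: [0.694, 0.72, 0.0, -0.0]
wrist_force: [0.6, -0.6, -0.2]
opening: 0.0006
```

Request:
servo_tool --deltas '[[[0.006,0,0],0],[[0.006,0,0],0],[[0.006,0,0],0],[[0.004,0,0],0],[[0,0,0],0],[[0,0,0],0],[[0,0,0],0],[[0,0,0],0]]'

```text
time: 6.2
tool_pos: [0.4579, -0.118, 0.0655]
eef_rot: [0.694, 0.72, 0.0, 0.0]
wrist_force: [0.7, -0.2, -0.1]
opening: 0.0007
```

```bash
python3 w.py .463 -.193 .066
python3 - <<'E'
from plant import env
import cv2
d=env.get_image("wrist");cv2.imwrite(f'pics/wrist2.png',d['frame'][:,:,::-1])
E
```

```text
6.2 [ 0.4579 -0.118   0.0655] [-0.4   0.25  1.93  0.    0.96 -0.44] [ 0.66 -0.21 -0.06] 0.0007091035221328498
[[-0.038  0.999  0.   ]
 [ 0.999  0.038  0.   ]
 [ 0.     0.    -1.   ]]
shift [-0.0751  0.0023 -0.0005]
```

View pics/wrist2.png

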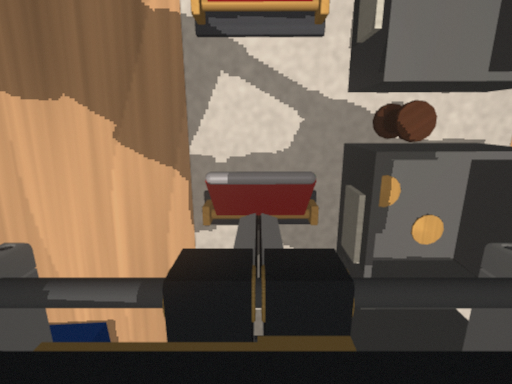

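The third tag now shows red, with its edge at (262,178) leaning left. Now I'll push the fourth tag to the right.

Request:
servo_tool --deltas '[[[-0.025,0,0],0],[[-0.025,0,0],0],[[-0.025,0,0],0],[[-0.01,0,0],0],[[-0.006,0,0],0],[[-0.006,0,0],0],[[-0.006,0,0],0],[[-0.006,0,0],0]]'

```text
time: 7.25
tool_pos: [0.4619, -0.2266, 0.0655]
eef_rot: [0.693, 0.721, 0.0, -0.0]
wrist_force: [0.1, 0.6, 0.5]
opening: 0.0003
```

Request:
servo_tool --deltas '[[[-0.006,0,0],0],[[-0.006,0,0],0],[[-0.006,0,0],0],[[-0.006,0,0],0],[[-0.006,0,0],0],[[-0.006,0,0],0],[[-0.006,0,0],0],[[0,0,0],0]]'

```text
time: 8.25
tool_pos: [0.4636, -0.2693, 0.0654]
eef_rot: [0.694, 0.72, 0.0, 0.0]
wrist_force: [-0.3, -0.1, 0.6]
opening: 0.0
```

Request:
servo_tool --deltas '[[[0,0,0],0],[[0,0,0],0],[[0,0,0],0],[[0,0,0],0],[[0,0,0],0],[[0,0,0],0],[[0,0,0],0],[[0,0,0],0]]'

```text
time: 9.25
tool_pos: [0.4635, -0.2688, 0.0654]
eef_rot: [0.694, 0.72, 0.0, -0.0]
wrist_force: [0.3, 0.8, 0.0]
opening: 0.0005
```

```bash
python3 w.py .463 -.193 .18
python3 - <<'E'
from plant import env
import cv2
d=env.get_image("scene");cv2.imwrite(f'pics/scene3.png',cv2.resize(d['frame'][130:280,150:350,::-1],(800,600)))
E
```

```text
9.25 [ 0.4635 -0.2688  0.0654] [-0.66  0.34  1.8   0.    1.01 -0.69] [0.3  0.84 0.02] 0.0005009914714197067
[[-0.038  0.999  0.   ]
 [ 0.999  0.038  0.   ]
 [ 0.     0.    -1.   ]]
shift [ 0.0757  0.0023 -0.1146]
```

View pics/scene3.png

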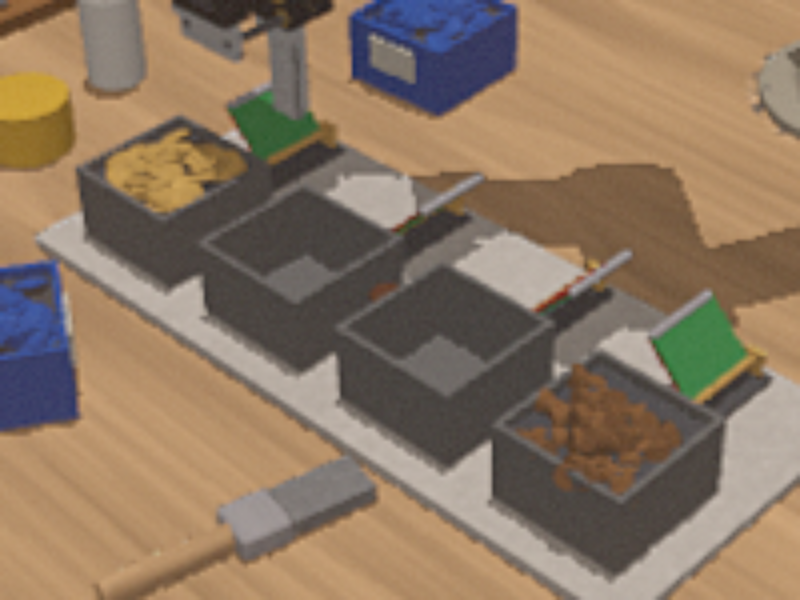

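The fourth tag is green up at (275,125), the middle two are red up, and the first is green. I'll back off a little toward the gap, rise clear and check from above.

Request:
servo_tool --deltas '[[[0.02,0,0],0],[[0.02,0,0],0],[[0.03,0,-0.01],0],[[0,0,-0.03],0],[[0,0,-0.04],0],[[0,0,-0.04],0],[[0,-0.03,-0.03],0],[[0,-0.05,0],0]]'

```text
time: 10.3
tool_pos: [0.3822, -0.2016, 0.2177]
eef_rot: [0.693, 0.721, 0.0, 0.003]
wrist_force: [-0.8, -1.4, -0.1]
opening: 0.0003
```

Request:
servo_tool --deltas '[[[0,-0.05,0],0],[[0,-0.03,0],0],[[0,0,0],0],[[0,0,0],0],[[0,0,0],0],[[0,0,0],0],[[0,0,0],0],[[0,0,0],0]]'

```text
time: 11.3
tool_pos: [0.3012, -0.2049, 0.2153]
eef_rot: [0.694, 0.72, 0.0, -0.0]
wrist_force: [0.9, -1.0, -1.6]
opening: 0.0007
```

```bash
python3 w.py
python3 - <<'E'
from plant import env
import cv2
d=env.get_image("top");cv2.imwrite(f'pics/top4.png',cv2.resize(d['frame'][:,:,::-1],(800,600),interpolation=cv2.INTER_CUBIC))
E
```

```text
11.3 [ 0.3012 -0.2049  0.2153] [-0.79 -0.06  1.87  0.    1.33 -0.83] [ 0.92 -0.97 -1.62] 0.0006620197168029682
[[-0.038  0.999 -0.   ]
 [ 0.999  0.038  0.   ]
 [ 0.    -0.    -1.   ]]
```

View pics/top4.png

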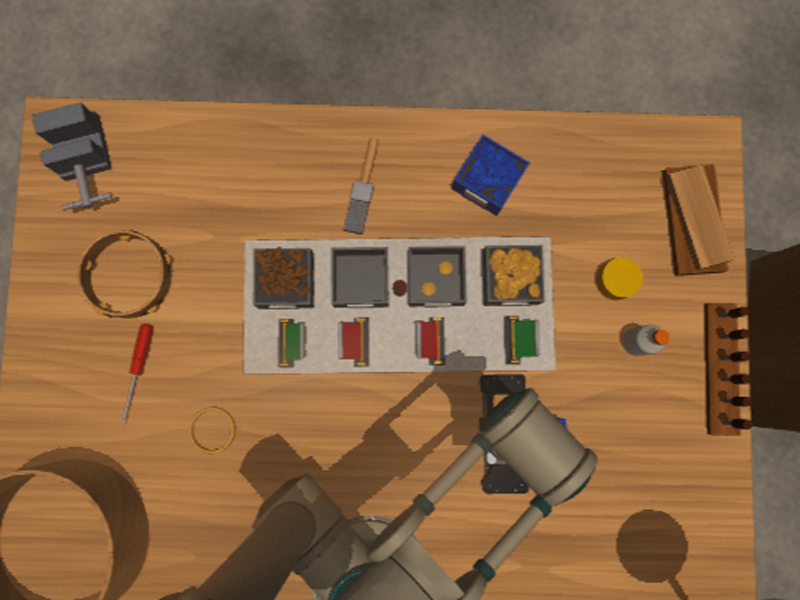

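The top view shows green (290,341), red (352,341), red (428,341) and green (522,338) in front of pegs, bare, leftover and jingles. All bins and bystanders are in their starting places, and the gripper is clear at 0.215 m.

```bash
python3 -c "
from plant import env
print(env.finish_job())"
```

```text
the job is handed in; nothing more can be done
None
```

I pushed over the two wrong tags with the shut fingertips: the tag of the nearly empty bin (two jingles left) went from green to red, and the tag of the full jingles bin from red to green. The other two tags were already right, so I left them alone.

The last top view shows green, red, red, green in front of the pegs, bare, leftover and jingles bins. By eye, no bin or bystander has moved from where it was in the first picture. I did not measure the tag angles; the lean and colours in the pictures match both stops. The wrist force stayed below about 2 N in the readings after each move, and the arm was clear of everything at hand-in, about 11 s in. No check failed or disagreed.

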